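Lock the refill box with the blade key

TASK

One of the two slotted cam locks on the lid of the refill box is still open (its slot does not point at the two small marks beside its ring). Take the blade key out of its wooden stand, and with its blade in that lock's slot turn the lock clockwise about a quarter turn until it seats against its stop, gently, without forcing key or lock. Then put the key back in the stand, upright with its blade fully in the slot, and leave the locked lock and everything else as they are.

Things in the scene. Friction and masses are not known exactly. Their poses are not given: they have to be found in the camera images.
- key_mid (a point): Loose blade key, 0.07 kg: black handle 28 (its x) x 14 (y) x 60 mm tall, steel blade 18 (x) x 3.5 (y) x 30 mm long below it on the same axis. Point: middle of the handle, 60 mm above the blade's end, z up. It starts upright in the stand, handle resting on the stand's top. Grip across y, about 50 N. The lowest 6 mm of the handle is a collar 16 mm thick.
- key_tip (a point): The middle of the blade's lower end, on the key's axis; same axes as key_mid.
- stand_slot (a point): Fixed wooden block 60 x 60 x 45 mm tall. Point: middle of the slot's mouth on its top face, z up. The slot is 24 mm along x, 9 mm along y, 34 mm deep. The key starts with its x along this x; put back, either way round will do.
- seat_open_mid (a point): Ring (64 mm across, 56 inside, 6 tall, on the lid) round the open lock. Point: ring centre, 12 mm above the lid, level with the cam's top face. x across the box, y along it, toward the two small marks; z up. The 40 mm aluminium cam is off-centre in the ring, its place not measured: its axis lies 3 to 6 mm from this point along +y or -y (either), and up to 3 mm along x. It only turns, it does not shift.
- cam_open (a joint): Open cam's angle, rad, growing clockwise from above; at 0 its slot lies along x of seat_open_mid, at 1.571 along y, on a rigid stop: locked. Starts at 0 to 0.3; friction 0.07 Nm, stays put; over 0.25 Nm or 25 N harms it. Slot through its axis: 30 mm long, closed ends, 5 wide, 9 deep; the blade turns up to 0.1 rad before it drives the cam. Off-centre along the slot the key binds as it turns.
- seat_shut_mid (a point): The same point of the same kind of ring at the other lock, which is already locked; 136 mm from the open one along the box. The two may be swapped.
- cam_shut (a joint): Angle of the cam that is already locked, same meaning; starts at about 1.56 and must stay.
- box: Fixed plywood refill box with a grey lid, 156 x 256 x 50 mm tall, origin at the centre of its underside, length along y, z up. Both rings lie on its lid, on its centre line at y = +68 and -68 mm.
- cup: Bystander: wooden pencil cup, 76 mm across, 95 mm tall; origin at the centre of its underside.
- roll_big: Bystander: brown tape roll lying flat, 100 mm across, 50 mm tall; origin at the centre of its underside.
- roll_small: Bystander: brown tape roll lying flat, 100 mm across, 25 mm tall; origin at the centre of its underside.
- scraper: Bystander: small silicone scraper lying flat, 135 mm long, 60 mm wide, 16 mm tall; origin near its middle, underside.
- stapler: Bystander: orange stapler, 140 mm long, 40 mm tall; origin at the centre of its underside.
- carton: Bystander: cardboard carton 100 x 140 x 80 mm tall; origin at the centre of its underside.
Mind the look-alikes: they are no part of the job. Of the things that look like the part that bears key_mid, the smallest one is meant.

How it is judged:
On the way, in this order (a step that is already met when the one before it is completed fails the run):
1. the key is lifted out of the stand (z of key_tip in the frame of stand_slot above 0.005 m), for 0.1 s.
2. with the blade in its slot, the open cam is turned onto its stop (value of joint cam_open above 1.52 rad and horizontal distance between key_tip and seat_open_mid below 0.014 m and z of key_tip in the frame of seat_open_mid below -0.002 m), for 0.2 s.
At the end, for the whole second after the job is handed in: Both cams are on their stops (the open one within 0.05 rad, the other within 0.07 rad), and the key stands released and at rest in the stand: blade end within 6 mm of the slot's axis and at least 26 mm below the stand's top, tilted less than 0.1 rad (value of joint cam_open above 1.52 rad and value of joint cam_shut above 1.5 rad and horizontal distance between key_tip and stand_slot below 0.006 m and z of key_tip in the frame of stand_slot below -0.026 m and angle between key_mid's own z axis and vertical below 0.1 rad and linear speed of key below 0.02 m/s); the robot touches nothing.
It fails at once if the key is forced against the open cam (contact forces adding to over 45 N: about 0.25 Nm of twist, or pressing or wedging that hard) (contact force between key and cam_open above 45 N).
It fails at once if the cam that was already locked is turned by more than about 0.1 rad (value of joint cam_shut below 1.45 rad).
It fails at once if a bystander is moved by more than 30 mm (distance of any of cup, roll_big, roll_small, scraper, stapler, carton from where it was at the start of the episode above 0.03 m).
It also fails if it takes over 72 s, if anything falls off the work surface, if the arm or the gripper's body presses on something with over 40 N, if the wrist force passes 120 N, or if a joint passes its speed limit or range.

ROBOT

A 7-joint arm with a two-finger parallel gripper is mounted at the origin on the work surface. World frame = base frame: x ahead of the robot, y to its left, z up, the work surface at z = 0. Lengths are in m, angles in rad, forces in N, time in s.
With the tool pointing down it reaches from about 0.35 to 0.9 m from the base axis. Payload 19.9 kg.
Tool frame: the origin (TCP) lies on the mounting face of the last link; the fingertips stand 173 mm ahead of it and the grasp point (between the pads) lies 155 mm ahead of it (robot.grasp_offset is the x of the grasp point in the tool frame, in m); x points along the fingers, z is the direction in which the jaws open and shut, and the axes are right-handed (so a half turn about x gives the same grasp; the last joint's range is limited). The gripper opens to 85 mm and grips with 20 to 120 N. Pads are 22 mm wide; open, the fingers measure 114 mm over their backs; the gripper's body (76 mm by 85 mm) begins 54 mm behind the grasp point. The pads swing forward as they close: fully open they stand 13 mm farther back than shut.
Start: joints at [-1.26, 0.417, -0.01, 1.614, 0.005, 1.111, -0.053], TCP at [0.215, 0.587, 0.405] pointing down, gripper open.
Joint ranges: [-2.81, 2.81], [-0.39, 2.02], [-1.27, 1.25], [0.06, 2.57], [-1.19, 4.33], [0.19, 2], [-2.82, 2.82]. Speed limits (rad/s): [1.89, 1.89, 2.39, 2.39, 3.01, 3.01, 3.01].

INTERFACE

Orientations are given as [roll, pitch, yaw] about the fixed x, y, z axes, in that order (R = Rz(yaw) Ry(pitch) Rx(roll)).
In Python, from plant import robot gives the robot as it stands.
- The arm moves only by the tool move_arm, never from a script. Its argument "increments" is a list of rows, each a list of 7 numbers: the shift along the tool's x, y, z normalised to -1 to 1, where 1 is 0.3 m, then the turn, a rotation vector about the tool's x, y, z normalised to -1 to 1, where 1 is pi/2 rad, then the closure in counts, from 0 (fully open) to 255 (shut). A call has 1 to 10 rows; each row is the pose to reach, as a shift and turn from the pose commanded when the call began, along the tool's axes at that moment; what a row does not reach only later rows make up. A row lasts 1/12 s, in which the tool goes at most 41.7 mm and 7.16 degrees, less where a joint would pass 70% of its speed; a pose out of reach is approached as far as the arm can. A call with a number of a shift or a turn outside -1 to 1 is refused whole. A call with a gripper value outside its range is refused whole. The fingers move at their own pace and stop on an object; the grip force is fixed at half the most. Time passes only in rows, so rows that repeat a pose let the fingers close. It gives the time, the measured TCP pose, the force and the opening at its end, in the units of the state.
- robot.sense(): the state, without advancing time (a new reading comes with each control period).
- robot.read_camera(name): name is "scene" or "top" or "wrist"; returns the picture (384x512x3 uint8, red, green, blue); there is no depth.
- robot.camera_model(name): a dict with "fovy" (degrees; the focal length in pixels is half the picture's height over the tangent of half this angle, whatever the lens; pixels are square), "cx", "cy" (the principal point, pixels), "distortion" ([k1, k2, p1, p2, k3] as OpenCV has them; the pictures are not rectified), "world_from_camera" (4x4, takes a point from camera to world coordinates); the wrist camera has in their place "mount" (4x4, takes a point from camera to tool coordinates, whose origin is the TCP and whose axes are the tool frame's). Camera axes: x right, y up, looking along -z (the intrinsics and any distortion apply to the point x, -y, -z); pixel columns grow to the right and rows downward; lengths in m; the calibration is good to about 2 mm. A picture is of the moment at which its call begins: read the wrist's pose just before it. camera_model takes no time and is no camera call.
- robot.job_done(): hands the job in, once; it reports no verdict.
The state is a dict: "clock": time; "q": joint angles; "qvel": joint speeds; "tau": joint torques, N m; "position": TCP position; "tcp_rot": TCP orientation; "contact_force": force on the tool from outside, world axes, zero at the start; "ft_torque": the same for the moment, N m; "opening": finger opening in m.
Only numpy, scipy, OpenCV 4.12 (cv2) and the standard library are available. Lean on these libraries where they do the work, as an engineer would, in place of code of your own. Each camera call takes 0.05 s, during which the arm holds its last target. There are 200 camera calls.

## Working session

There is one attempt and no reset: what is moved stays moved. The work goes in short steps, Python scripts to look and compute and a tool call to move; the robot and the scene stay as the last step left them, time stands still between calls to the robot, and variables do not carry over. Pictures are saved under pics/ and viewed, about 8 in all and at most 12, crops included, and the job is handed in when it is done.

Besides the shell and the picture viewer there is one more tool, called after "Request:" by a JSON object that holds its "name" and its "arguments". move_arm: Moves the arm, as the interface text tells. Scaled input: -1 to 1 covers 0.3 m each way for a shift and pi/2 rad each way for a turn. Its arguments: {"type":"object","properties":{"increments":{"type":"array","items":{"type":"array","items":{"type":"number"}}}},"required":["increments"]}

```bash
ls; mkdir -p pics
cat > h.py <<'E'
import numpy as np, cv2
from plant import robot
from scipy.spatial.transform import Rotation as Rn
def K(m):
    f=192/np.tan(np.radians(m["fovy"])/2); return np.array([[f,0,m["cx"]],[0,f,m["cy"]],[0,0,1.]])
def tool(s=None):
    s=s or robot.sense(); T=np.eye(4); T[:3,:3]=Rn.from_euler('xyz',s["tcp_rot"]).as_matrix(); T[:3,3]=s["position"]; return T
def wfc(name,T=None):
    m=robot.camera_model(name)
    return m,(np.array(m["world_from_camera"]) if "world_from_camera" in m else (tool() if T is None else T)@np.array(m["mount"]))
def p2w(name,px,z,T=None):
    m,W=wfc(name,T); px=np.array(px,float).reshape(-1,1,2)
    n=cv2.undistortPoints(px,K(m),np.array(m["distortion"],float)).reshape(-1,2)
    d=np.c_[n[:,0],-n[:,1],-np.ones(len(n))]@W[:3,:3].T; o=W[:3,3]
    z=np.broadcast_to(z,len(n)); return o+d*((z-o[2])/d[:,2])[:,None]
def w2p(name,P,T=None):
    m,W=wfc(name,T); P=np.array(P,float).reshape(-1,3); c=(P-W[:3,3])@W[:3,:3]; c=c*[1,-1,-1]
    return cv2.projectPoints(c,np.zeros(3),np.zeros(3),K(m),np.array(m["distortion"],float))[0].reshape(-1,2)
def snap(name,fn):
    T=tool(); im=robot.read_camera(name); cv2.imwrite(fn,im[:,:,::-1]); return im,T
E
python3 - <<'E'
from h import *
print(robot.sense())
a,_=snap("top","pics/top.png"); b,_=snap("scene","pics/scene.png"); c,_=snap("wrist","pics/w0.png")
for n in("top","scene","wrist"):
    m=robot.camera_model(n);print(n,m["fovy"],m["cx"],m["cy"],m["distortion"]);print(np.round(m.get("world_from_camera",m.get("mount")),3))
E
```

```text
pics
{'clock': 0.0, 'q': array([-1.26049882,  0.41798201, -0.01029121,  1.61415983,  0.0047337 ,
        1.11072114, -0.05303354]), 'qvel': array([-3.86153469e-04,  2.38872247e-04,  8.56633619e-05,  2.06781334e-03,
        2.42286308e-03, -6.19393883e-04, -9.26617721e-04]), 'tau': array([-3.16112673e-04, -8.64445567e+01,  6.79036528e-01, -4.34910464e+01,
        1.90964848e-02,  7.34882487e-03,  5.40000497e-05]), 'position': array([0.21532515, 0.58659582, 0.40406122]), 'tcp_rot': array([-3.03921786,  1.56954847, -1.82024019]), 'contact_force': array([ 0.67943099, -0.17159089,  0.33528005]), 'ft_torque': array([0.07828948, 0.02966311, 0.02109092]), 'opening': 0.08536012103971194}
top 57.291250257416195 252.2297684361979 197.76741995955553 [-0.00424663  0.          0.          0.          0.        ]
[[-0.01   0.994 -0.105  0.458]
 [-1.    -0.011 -0.013 -0.054]
 [-0.014  0.105  0.994  1.039]
 [ 0.     0.     0.     1.   ]]
scene 57.67063115359888 254.36707877981468 195.02342844773503 [-0.09059886  0.          0.          0.          0.        ]
[[-2.800e-01 -7.570e-01  5.910e-01  1.126e+00]
 [ 9.600e-01 -2.200e-01  1.730e-01  1.170e-01]
 [-1.000e-03  6.160e-01  7.880e-01  8.530e-01]
 [ 0.000e+00  0.000e+00  0.000e+00  1.000e+00]]
wrist 60.541144753207604 254.2762181337142 186.5584045254394 [-0.00288343  0.          0.          0.          0.        ]
[[-0.     0.301 -0.954  0.03 ]
 [-0.001  0.954  0.301  0.077]
 [ 1.     0.001  0.    -0.   ]
 [ 0.     0.     0.     1.   ]]
```

View pics/top.png

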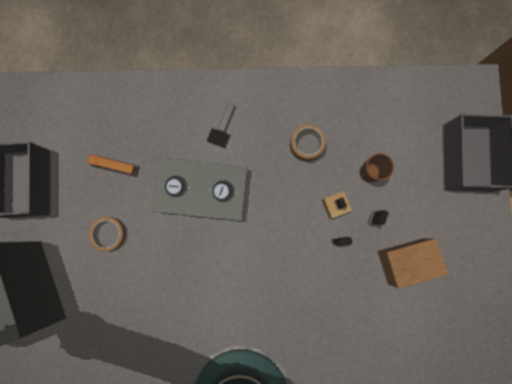

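View pics/scene.png

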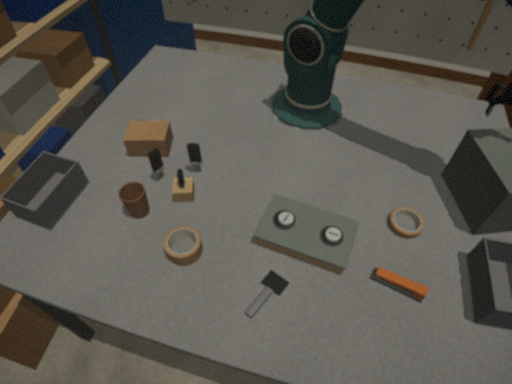

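Top view: the box is at about (200,188), with rings at (174,186) and (222,191). The stand is at (338,205) with a small black key in it. The look-alike black pieces at (343,241) and (378,217) are outside the stand. I'll confirm in an enlarged crop.

Run:
```python
from h import *
a=cv2.imread("pics/top.png"); b=cv2.imread("pics/scene.png")
r=lambda i,x,y,w,h:cv2.resize(i[y:y+h,x:x+w],(400,300),interpolation=cv2.INTER_CUBIC)
cv2.imwrite("pics/c1.png",np.vstack([np.hstack([r(a,150,148,104,78),r(a,300,160,104,78)]),np.hstack([r(b,245,185,120,90),r(b,130,130,104,78)])]))
print("rings",p2w("top",[[174,186],[222,191]],.06).round(3),"stand",p2w("top",[[338,205]],.045).round(3),"other",p2w("top",[[343,241],[378,217],[378,160],[308,143],[416,263]],.06).round(3))
print("corners",p2w("top",[[160,158],[248,166],[243,220],[153,211]],.05).round(3))
```

```text
rings [[0.597 0.179 0.06 ]
 [0.581 0.043 0.06 ]] stand [[ 0.539 -0.284  0.045]] other [[ 0.438 -0.29   0.06 ]
 [ 0.503 -0.39   0.06 ]
 [ 0.664 -0.397  0.06 ]
 [ 0.716 -0.202  0.06 ]
 [ 0.377 -0.487  0.06 ]]
corners [[ 0.68   0.223  0.05 ]
 [ 0.653 -0.03   0.05 ]
 [ 0.499 -0.015  0.05 ]
 [ 0.528  0.24   0.05 ]]
```

View pics/c1.png

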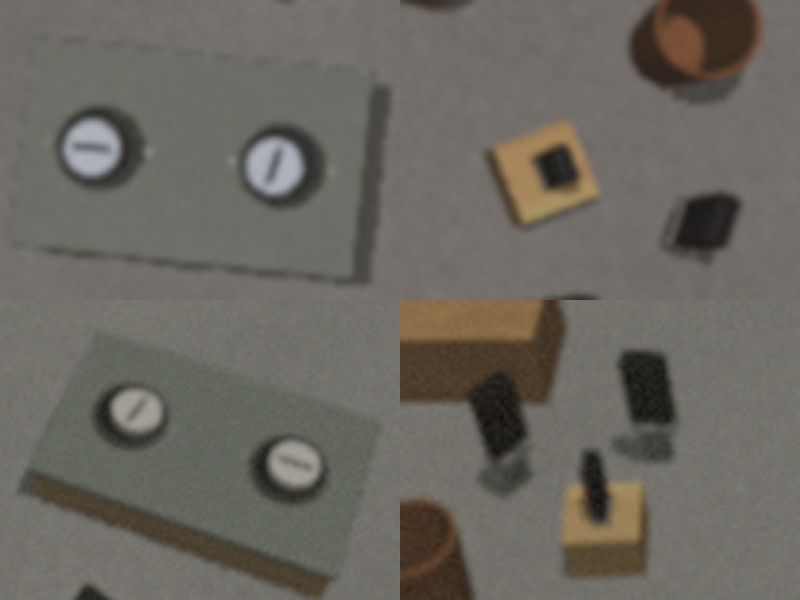

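The open lock is the ring at top pixel (222,191): its slot lies roughly across the box, while the other slot points at its marks. The key meant is the small one standing in the wooden stand at (338,205); the two bigger ones stand loose on the table. Next I'll look from near, lock first.

```bash
cat >> h.py <<'E'
def Rdown(a):
    x=np.array([0,0,-1.]); z=np.array([np.cos(a),np.sin(a),0]); return np.c_[x,np.cross(z,x),z]
def jaw(): z=tool()[:3,2]; return np.arctan2(z[1],z[0])
def inc(p,a):
    "increments from present pose to TCP position p with jaw yaw a (mod pi nearest)"
    T=tool(); a0=jaw(); a=a0+(a-a0+np.pi/2)%np.pi-np.pi/2
    d=T[:3,:3].T@(np.array(p)-T[:3,3]); r=Rn.from_matrix(T[:3,:3].T@Rdown(a)).as_rotvec()
    return np.round(np.r_[d/.3,r/(np.pi/2)],4), a
E
python3 - <<'E'
from h import *
print(jaw(), inc([.581,.043,.38],jaw()))
E
```

```text
1.2189997705253628 (array([ 8.2000e-02, -1.7687e+00, -1.2810e+00,  0.0000e+00, -6.0000e-04,
        0.0000e+00]), np.float64(1.2189997705253628))
```

Request:
{"name": "move_arm", "arguments": {"increments": [[0.04,-0.88,-0.64,0,0,0,0],[0.04,-0.88,-0.64,0,0,0,0],[0.04,-0.88,-0.64,0,0,0,0],[0.04,-0.88,-0.64,0,0,0,0],[0.04,-0.88,-0.64,0,0,0,0],[0.04,-0.88,-0.64,0,0,0,0],[0.04,-0.88,-0.64,0,0,0,0],[0.04,-0.88,-0.64,0,0,0,0],[0.04,-0.88,-0.64,0,0,0,0],[0.04,-0.88,-0.64,0,0,0,0]]}}

```text
clock: 0.98
position: [0.398, 0.3139, 0.3927]
tcp_rot: [-2.599, 1.57, -1.383]
contact_force: [-0.4, 1.4, 0.4]
opening: 0.0856
```

Request:
{"name": "move_arm", "arguments": {"increments": [[0.04,-0.88,-0.64,0,0,0,0],[0.04,-0.88,-0.64,0,0,0,0],[0.04,-0.88,-0.64,0,0,0,0],[0.04,-0.88,-0.64,0,0,0,0],[0.04,-0.88,-0.64,0,0,0,0],[0.04,-0.88,-0.64,0,0,0,0],[0.04,-0.88,-0.64,0,0,0,0],[0.04,-0.88,-0.64,0,0,0,0],[0.04,-0.88,-0.64,0,0,0,0],[0.04,-0.88,-0.64,0,0,0,0]]}}

```text
clock: 1.82
position: [0.5793, 0.0437, 0.3801]
tcp_rot: [2.576, 1.57, -2.489]
contact_force: [-0.2, 0.7, -0.1]
opening: 0.0855
```

Run:
```python
from h import *
im,T=snap("wrist","pics/w1.png"); np.save("T1.npy",T)
print(robot.sense()["clock"],T.round(3), jaw())
print(w2p("wrist",[[.581,.043,.062]],T))
cv2.imwrite("pics/w1v.png",cv2.resize(im[:,:,::-1],(800,600),interpolation=cv2.INTER_CUBIC))
print(inc([.539,-.284,.40],jaw()))
```

```text
1.8667 [[-0.001 -0.938  0.346  0.579]
 [-0.001  0.346  0.938  0.044]
 [-1.     0.    -0.001  0.38 ]
 [ 0.     0.     0.     1.   ]] 1.2195190053734861
[[254.86341447 173.9987254 ]]
(array([-6.6000e-02, -2.5310e-01, -1.0759e+00, -0.0000e+00, -1.0000e-04,
       -6.0000e-04]), np.float64(1.2195190053734861))
```

View pics/w1v.png

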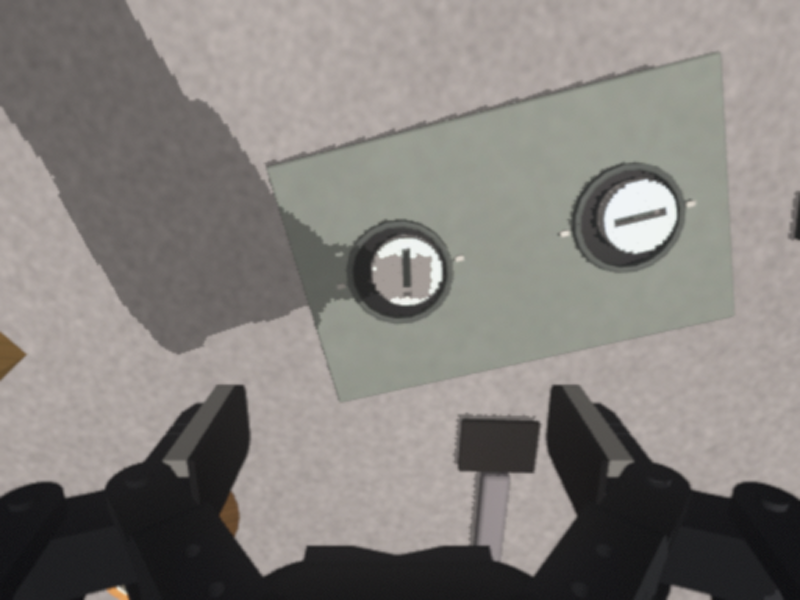

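The wrist picture shows the open cam at view pixel (408,269) with its slot vertical from (407,249) to (407,289). The locked cam is at (640,216), with its slot along the marks. Now the stand.

Request:
{"name": "move_arm", "arguments": {"increments": [[-0.05,-0.25,-1,0,0,0,0],[-0.05,-0.25,-1,0,0,0,0],[-0.05,-0.25,-1,0,0,0,0],[-0.05,-0.25,-1,0,0,0,0],[-0.05,-0.25,-1,0,0,0,0],[-0.05,-0.25,-1,0,0,0,0],[-0.05,-0.25,-1,0,0,0,0],[-0.05,-0.25,-1,0,0,0,0],[-0.05,-0.25,-1,0,0,0,0],[-0.05,-0.25,-1,0,0,0,0]]}}

```text
clock: 2.7
position: [0.546, -0.2622, 0.3956]
tcp_rot: [0.419, 1.57, 1.639]
contact_force: [1.4, 0.9, -0.5]
opening: 0.0858
```

Run:
```python
from h import *
im,T=snap("wrist","pics/w2.png"); np.save("T2.npy",T)
print(T.round(3), jaw())
u,v=w2p("wrist",[[.539,-.284,.09]],T)[0].astype(int); print(u,v)
a=cv2.resize(im[v-75:v+75,u-70:u+70],(560,600),interpolation=cv2.INTER_CUBIC)
cv2.imwrite("pics/w2v.png",a[:,:,::-1]); print("crop origin",u-70,v-75,"x4")
```

```text
[[-0.    -0.939  0.344  0.546]
 [ 0.001  0.344  0.939 -0.262]
 [-1.     0.     0.     0.396]
 [ 0.     0.     0.     1.   ]] 1.2212773662148866
228 176
crop origin 158 101 x4
```

View pics/w2v.png

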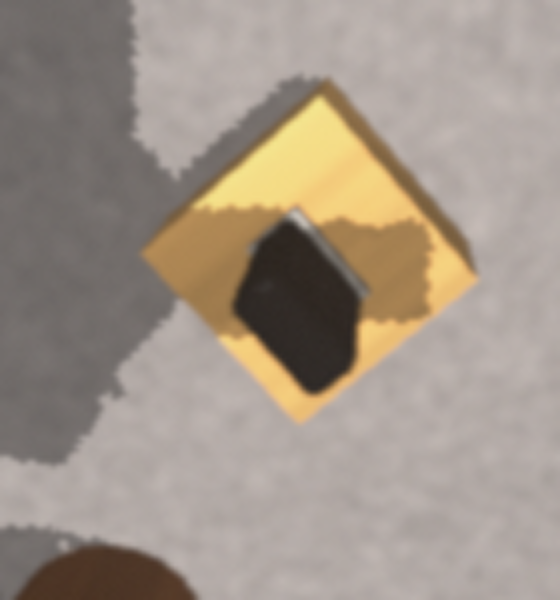

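Stand top corners are at crop (323,92), (143,255), (302,423) and (477,278). The collar's long edge runs from (295,210) to (367,295), and the handle's top outer edge from (233,303) to (312,393) to (356,362).

Run:
```python
from h import *
T=np.load("T2.npy"); o=np.array([158,101])-.4
f=lambda q,z:p2w("wrist",np.array(q)/4+o,z,T)
c=f([[323,92],[143,255],[302,423],[477,278]],.045); print(c.round(4),"ctr",c.mean(0).round(4))
dirs=[c[1]-c[0],c[2]-c[1],c[3]-c[2],c[0]-c[3]]
print("edges",[(round(float(np.hypot(*d[:2])),4),round(float(np.arctan2(d[1],d[0])),3)) for d in dirs])
k=f([[295,210],[367,295]],.047);d=k[1]-k[0];print("collar",k.round(4),np.arctan2(d[1],d[0]),np.linalg.norm(d))
t=f([[233,303],[312,393],[356,362]],.105);print("top",t.round(4),"ctr",((t[0]+t[2])/2).round(4)); d=t[1]-t[0];print(np.arctan2(d[1],d[0]),np.linalg.norm(d)); d=t[2]-t[1];print(np.linalg.norm(d))
```

```text
[[ 0.5037 -0.2632  0.045 ]
 [ 0.5258 -0.3198  0.045 ]
 [ 0.5813 -0.2988  0.045 ]
 [ 0.5602 -0.2434  0.045 ]] ctr [ 0.5427 -0.2813  0.045 ]
edges [(0.0608, -1.199), (0.0594, 0.362), (0.0593, 1.935), (0.0599, -2.805)]
collar [[ 0.5279 -0.2798  0.047 ]
 [ 0.5543 -0.2707  0.047 ]] 0.3306688998717808 0.027901993795513388
top [[ 0.5317 -0.2908  0.105 ]
 [ 0.5556 -0.2827  0.105 ]
 [ 0.5524 -0.2716  0.105 ]] ctr [ 0.542  -0.2812  0.105 ]
0.3290852240682202 0.025247169365018588
0.011537137238748425
```

Run:
```python
from h import *
print(robot.sense()["q"].round(2)); print(inc([.5425,-.2813,.30],1.926)); print(inc([.5425,-.2813,.233],1.926))
```

```text
[ 0.08  0.41  0.42  1.69 -0.19  1.08  1.77]
(array([ 0.3184, -0.0109, -0.0676, -0.4486,  0.0006, -0.    ]), np.float64(1.9260000000000002))
(array([ 0.5418, -0.011 , -0.0678, -0.4486,  0.0006, -0.    ]), np.float64(1.9260000000000002))
```

Request:
{"name": "move_arm", "arguments": {"increments": [[0.32,-0.011,-0.068,-0.4486,0,0,0],[0.32,-0.011,-0.068,-0.4486,0,0,0],[0.32,-0.011,-0.068,-0.4486,0,0,0],[0.32,-0.011,-0.068,-0.4486,0,0,0],[0.32,-0.011,-0.068,-0.4486,0,0,0],[0.32,-0.011,-0.068,-0.4486,0,0,0],[0.32,-0.011,-0.068,-0.4486,0,0,0],[0.32,-0.011,-0.068,-0.4486,0,0,0]]}}

```text
clock: 3.42
position: [0.5424, -0.2817, 0.2998]
tcp_rot: [-0.799, 1.57, 1.124]
contact_force: [-0.3, -1.1, -0.2]
opening: 0.0858
```

Run:
```python
from h import *
print(robot.sense()["q"].round(2)); 
im,T=snap("wrist","pics/w3.png"); np.save("T3.npy",T);print(T.round(4),jaw())
cv2.imwrite("pics/w3v.png",cv2.resize(im[:,:,::-1],(800,600),interpolation=cv2.INTER_CUBIC))
print(inc([.5425,-.2813,.233],1.926))
c=np.array([.5425,-.2813,0]);x=np.array([np.cos(.355),np.sin(.355),0]);y=np.array([-x[1],x[0],0])
print("pred top corners view px",w2p("wrist",[c+[0,0,.105]+i*.014*x+j*.007*y for i in(-1,1) for j in(-1,1)],T)*800/512)
```

```text
[ 0.25  0.52  0.23  1.75 -0.15  0.9   2.47]
[[ 4.000e-04 -9.385e-01 -3.452e-01  5.424e-01]
 [ 7.000e-04 -3.452e-01  9.385e-01 -2.817e-01]
 [-1.000e+00 -6.000e-04  6.000e-04  2.998e-01]
 [ 0.000e+00  0.000e+00  0.000e+00  1.000e+00]] 1.9222813284463118
(array([ 2.229e-01, -1.300e-03,  2.100e-03, -2.400e-03,  2.000e-04,
        3.000e-04]), np.float64(1.9260000000000002))
pred top corners view px [[378.44161052 323.07923894]
 [419.36085543 322.95378071]
 [379.5522928  396.06743391]
 [418.591764   395.95078743]]
```

View pics/w3v.png

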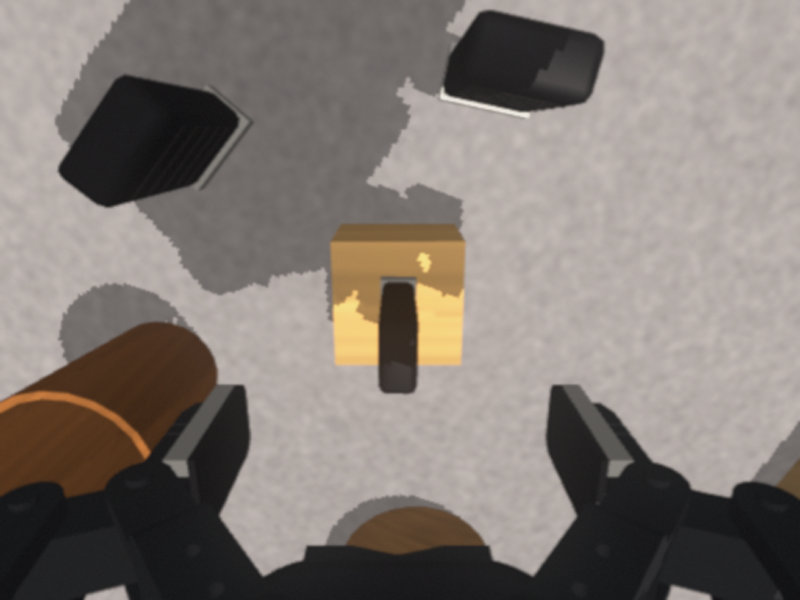

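Key handle at view (398,335) is centred between the pads and aligned. Descend and grip.

Request:
{"name": "move_arm", "arguments": {"increments": [[0.08,0,0.002,0,0,0,0],[0.15,0,0.002,0,0,0,0],[0.2,0,0.002,0,0,0,0],[0.223,0,0.002,0,0,0,0],[0.223,0,0.002,0,0,0,0],[0.223,0,0.002,0,0,0,0],[0.223,0,0.002,0,0,0,120],[0.223,0,0.002,0,0,0,200],[0.223,0,0.002,0,0,0,255],[0.223,0,0.002,0,0,0,255]]}}

```text
clock: 4.3
position: [0.5417, -0.283, 0.2334]
tcp_rot: [-2.346, 1.57, -0.423]
contact_force: [-0.1, 0.6, 0.5]
opening: 0.0389
```

Request:
{"name": "move_arm", "arguments": {"increments": [[0,0,0,0,0,0,255],[0,0,0,0,0,0,255],[0,0,0,0,0,0,255],[0,0,0,0,0,0,255]]}}

```text
clock: 4.63
position: [0.5416, -0.283, 0.2331]
tcp_rot: [-2.449, 1.57, -0.526]
contact_force: [-1.6, -0.5, 5.1]
opening: 0.0133
```

Run:
```python
from h import *
T=tool(); np.save("Tg.npy",T); print(T.round(4),jaw())
T1=np.load("T1.npy"); s=p2w("wrist",(np.array([[407,249],[407,289]])+.5)*.64-.5,[.062,.062],T1); print(s.round(4),s.mean(0).round(4),np.arctan2(*(s[0]-s[1])[1::-1]))
b=p2w("wrist",(np.array([[459,259],[564,234],[690,204],[340,285]])+.5)*.64-.5,.05,T1);print("marks",b.round(4));d=b[2]-b[0];print("box y",np.arctan2(d[1],d[0])); 
c=p2w("wrist",(np.array([[268,165],[721,52],[735,316],[340,402]])+.5)*.64-.5,.05,T1);print("corners",c.round(4),c.mean(0))
print("lift",inc([.5425,-.282,.34],1.925))
```

```text
[[ 3.000e-04 -9.384e-01 -3.455e-01  5.416e-01]
 [-2.000e-04 -3.455e-01  9.384e-01 -2.830e-01]
 [-1.000e+00 -2.000e-04 -3.000e-04  2.331e-01]
 [ 0.000e+00  0.000e+00  0.000e+00  1.000e+00]] 1.9235443045110503
[[0.5696 0.0524 0.062 ]
 [0.5921 0.0442 0.062 ]] [0.5809 0.0483 0.062 ] 2.7930345139092028
marks [[0.5888 0.0788 0.05  ]
 [0.5958 0.1417 0.05  ]
 [0.604  0.2149 0.05  ]
 [0.5791 0.0057 0.05  ]]
box y 1.4591128330751817
corners [[ 0.4991 -0.0057  0.05  ]
 [ 0.5293  0.2456  0.05  ]
 [ 0.6828  0.2283  0.05  ]
 [ 0.6534 -0.0246  0.05  ]] [0.59112446 0.11087733 0.05      ]
lift (array([-3.564e-01, -3.900e-03,  2.000e-03, -9.000e-04, -2.000e-04,
        1.000e-04]), np.float64(1.9249999999999998))
```

Request:
{"name": "move_arm", "arguments": {"increments": [[-0.03,0,0,0,0,0,255],[-0.1,0,0,0,0,0,255],[-0.2,0,0,0,0,0,255],[-0.3,0,0,0,0,0,255],[-0.35,0,0,0,0,0,255],[-0.35,0,0,0,0,0,255],[-0.35,0,0,0,0,0,255],[-0.35,0,0,0,0,0,255]]}}

```text
clock: 5.3
position: [0.5414, -0.2827, 0.3373]
tcp_rot: [0.805, 1.57, 2.729]
contact_force: [0.2, -0.3, -1.7]
opening: 0.0135
```

Run:
```python
from h import *
print(inc([.5809,.0483,.315],1.222),robot.sense()["q"].round(2))
```

```text
(array([ 7.470e-02, -5.051e-01,  9.897e-01,  4.467e-01,  2.000e-04,
       -5.000e-04]), np.float64(1.222)) [ 0.25  0.47  0.24  1.72 -0.13  0.97  2.46]
```

Request:
{"name": "move_arm", "arguments": {"increments": [[0.0,-0.505,0.99,0.4467,0,0,255],[0.0,-0.505,0.99,0.4467,0,0,255],[0.0,-0.505,0.99,0.4467,0,0,255],[0.0,-0.505,0.99,0.4467,0,0,255],[0.0,-0.505,0.99,0.4467,0,0,255],[0.0,-0.505,0.99,0.4467,0,0,255],[0.0,-0.505,0.99,0.4467,0,0,255],[0.0,-0.505,0.99,0.4467,0,0,255],[0.0,-0.505,0.99,0.4467,0,0,255],[0.075,-0.505,0.99,0.4467,0,0,255]]}}

```text
clock: 6.13
position: [0.582, 0.0538, 0.317]
tcp_rot: [-0.615, 1.567, 0.613]
contact_force: [1.2, -0.7, -0.2]
opening: 0.0136
```

Run:
```python
from h import *
print(inc([.5809,.0483,.315],1.222))
```

```text
(array([ 0.0065, -0.0026, -0.0185,  0.0043,  0.0021,  0.0015]), np.float64(1.222))
```

Request:
{"name": "move_arm", "arguments": {"increments": [[0.03,0,0,0,0,0,255],[0.055,0,0,0,0,0,255],[0.055,0,0,0,0,0,255],[0.055,0,0,0,0,0,255],[0.055,0,0,0,0,0,255]]}}

```text
clock: 6.55
position: [0.5813, 0.0473, 0.2993]
tcp_rot: [-1.612, 1.57, -0.391]
contact_force: [0.7, 0.1, -0.6]
opening: 0.0136
```

Run:
```python
from h import *
im,T=snap("wrist","pics/w5.png"); np.save("T5.npy",T); print(T.round(4),jaw(),robot.sense()["contact_force"])
tip=T@[.218,0,0,1]; u,v=w2p("wrist",tip[:3],T)[0]; print("tip pred",u,v,tip)
x0,y0=int(u)-50,int(v)-50
cv2.imwrite("pics/w5v.png",cv2.resize(im[y0:y0+75,x0:x0+100][:,:,::-1],(800,600),interpolation=cv2.INTER_CUBIC)); print(x0,y0,"x8")
print(w2p("wrist",[[.5809,.0483,.062]],T))
```

```text
[[ 5.000e-04 -9.393e-01  3.430e-01  5.813e-01]
 [-2.000e-04  3.430e-01  9.393e-01  4.730e-02]
 [-1.000e+00 -5.000e-04 -0.000e+00  2.993e-01]
 [ 0.000e+00  0.000e+00  0.000e+00  1.000e+00]] 1.2209362889272697 [-0.51909202 -0.34056848 -0.21005905]
tip pred 254.86659975537066 213.97985158462976 [0.58141109 0.04729851 0.08133395 1.        ]
204 163 x8
[[255.95696311 201.83523543]]
```

View pics/w5v.png

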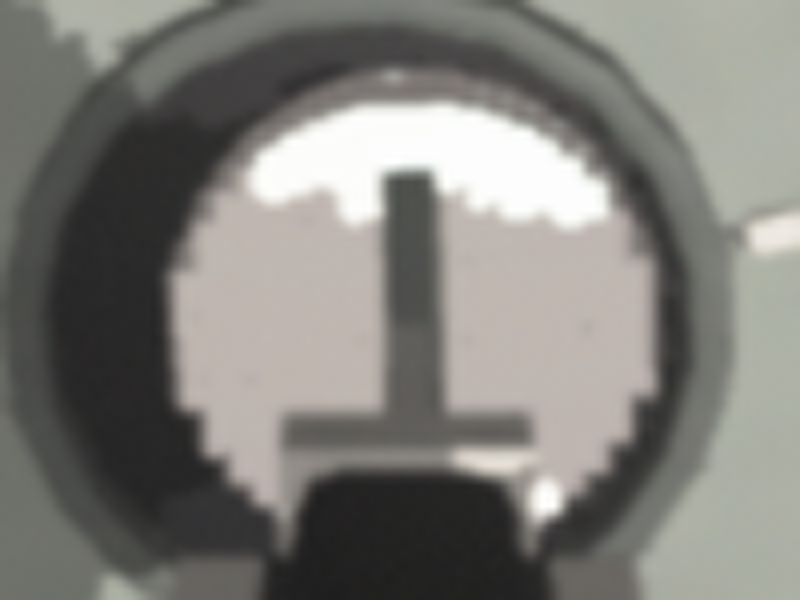

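The crop shows the cam with its slot running from (411,170) downward. The blade is seen edge-on in line with it (front edge about y=320, columns 385–441), with the grey collar below at y 415–445 and no visible skew. I'll measure sub-pixel columns by code.

Run:
```python
from h import *
T=np.load("T5.npy"); im=cv2.imread("pics/w5.png"); g=im.mean(2)
for r in range(182,218,1): print(r,g[r,249:263].round().astype(int))
W=lambda q,z:p2w("wrist",np.array(q,float)/8+np.array([204,163])-.44,z,T)
cs=W([[411,170]],.062); ty=T[:3,1]; tz=T[:3,2]
print("slot end->ctr",(cs-.015*ty).round(4)); e=W([[412,320]],.0813); print("tip ctr",(e-.009*ty).round(4))
```

```text
182 [252 252 252 252 252 251 251 251 251 252 252 252 252 252]
183 [252 252 250 248 244 237 236 234 238 246 252 252 252 252]
184 [252 248 228 190 169 155 152 151 166 220 249 252 252 252]
185 [252 246 202 126  93  89  88  89 114 194 247 251 250 251]
186 [251 245 197 115  82  79  79  80 101 171 233 241 230 239]
187 [251 245 198 116  81  79  79  79  91 135 187 204 202 229]
188 [251 246 207 121  82  79  80  79  86 119 161 182 192 222]
189 [249 243 208 124  81  78  79  79  86 117 159 180 186 198]
190 [226 209 173 111  80  79  79  79  86 117 159 180 184 185]
191 [193 179 152 104  80  78  79  79  87 117 158 179 183 184]
192 [183 176 150 103  80  78  78  79  86 116 156 179 183 183]
193 [183 176 149 101  80  78  78  79  86 111 152 176 183 184]
194 [183 175 149 103  80  77  79  79  83 109 148 176 183 181]
195 [183 178 155 106  80  78  78  79  84 106 146 176 180 179]
196 [183 180 158 108  80  78  78  78  83 105 146 176 182 182]
197 [184 180 158 108  81  77  79  79  83 106 146 176 184 183]
198 [183 180 158 108  80  78  78  78  82 106 146 176 184 184]
199 [183 180 159 108  80  78  78  78  82 106 1
[... 475 characters left out ...]
 94  94  94  92  99 136 173 182 184]
208 [183 180 162 123  98  94  94  93  92  99 135 173 183 184]
209 [183 180 160 117  94  93  93  92  91  98 134 172 183 183]
210 [183 179 160 115  94  93  92  92  90  96 131 172 183 184]
211 [183 180 160 115  93  93  92  92  90  92 128 171 182 183]
212 [183 179 159 114  94  92  92  92  89  92 127 171 182 183]
213 [174 171 153 112  93  92  93  92  90  91 124 164 175 175]
214 [144 141 129 104  94  94  93  93  92  93 111 138 144 145]
215 [107 108 103  96  94  94  93  94  94  94 100 108 110 110]
216 [94 94 94 94 95 94 94 94 95 96 96 98 97 98]
217 [93 94 93 94 94 94 94 94 95 96 96 98 98 98]
slot end->ctr [[0.5829 0.0468 0.062 ]]
tip ctr [[0.5829 0.0469 0.0813]]
```

Blade is 0.4 mm off across the slot and about 0.03 rad skew; along the slot it's centred. Correct and descend gently.

Request:
{"name": "move_arm", "arguments": {"increments": [[0.01,0,0.0013,-0.018,0,0,255],[0.025,0,0.0013,-0.018,0,0,255],[0.04,0,0.0013,-0.018,0,0,255],[0.05,0,0.0013,-0.018,0,0,255],[0.057,0,0.0013,-0.018,0,0,255],[0.062,0,0.0013,-0.018,0,0,255],[0.067,0,0.0013,-0.018,0,0,255],[0.07,0,0.0013,-0.018,0,0,255],[0.07,0,0.0013,-0.018,0,0,255]]}}

```text
clock: 7.35
position: [0.5812, 0.0485, 0.2777]
tcp_rot: [2.752, 1.571, -2.281]
contact_force: [-0.1, 0.4, -0.2]
opening: 0.0134
```

Request:
{"name": "move_arm", "arguments": {"increments": [[0.004,0,0,0,0,0,255],[0.008,0,0,0,0,0,255],[0.011,0,0,0,0,0,255],[0.014,0,0,0,0,0,255],[0.014,0,0,0,0,0,255]]}}

```text
clock: 7.77
position: [0.5812, 0.0485, 0.2734]
tcp_rot: [2.336, 1.571, -2.697]
contact_force: [-1.1, 0.3, -0.3]
opening: 0.0134
```

Run:
```python
from h import *
s=robot.sense(); print(s["position"],s["contact_force"],s["ft_torque"],jaw(),s["opening"],s["q"].round(2))
im,T=snap("wrist","pics/w6.png"); np.save("T6.npy",T)
x0,y0=204,163
cv2.imwrite("pics/w6v.png",cv2.resize(im[y0:y0+75,x0:x0+100][:,:,::-1],(800,600),interpolation=cv2.INTER_CUBIC))
```

```text
[0.58120091 0.04851708 0.27340524] [-1.05166991  0.33330498 -0.26341915] [-0.00239286 -0.01781369  0.00879921] 1.250215934613415 0.01336701850102994 [-0.35  0.51  0.28  1.83 -0.19  0.82  1.27]
```

View pics/w6v.png

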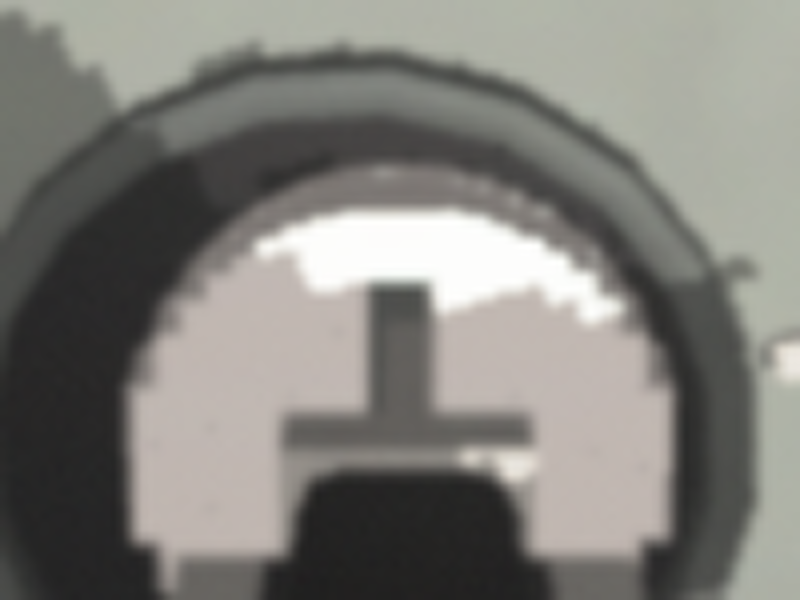

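The blade is inside the slot (front edge at y≈328, slot end at 283, consistent with being centred along the slot) and there is no force. Before turning I'll check whether the key axis sits off the tool axis, using the fingertip edge at crop row 557.

Run:
```python
from h import *
T=np.load("T6.npy")
f=lambda P:(w2p("wrist",[(T@[*p,1])[:3] for p in P],T)-[204,163]+.5)*8
for y in(.009,.010,.011,.012): print(y,f([[.173,y,.0075],[.173,y,.012],[.168,y,.0075]]).round(0).tolist())
g=cv2.imread("pics/w6.png").mean(2); print(g[225:240,228:240].round().astype(int)); print(g[225:240,274:284].round().astype(int))
# collar far/near bottom edge: key y centre at delta, half length 14 mm, tip .218 -> collar bottom x=.188
for d in(-.002,-.001,0,.001): print(d,"handle bottom",f([[.188,d+.014,.008],[.188,d+.014,-.008],[.182,d+.014,.008]]).round(0).tolist(),"tip",f([[.218,d+.009,0]]).round(0).tolist())
```

```text
0.009 [[538.0, 559.0], [614.0, 559.0], [543.0, 597.0]]
0.01 [[539.0, 544.0], [615.0, 544.0], [543.0, 581.0]]
0.011 [[539.0, 529.0], [615.0, 529.0], [543.0, 565.0]]
0.012 [[539.0, 513.0], [615.0, 513.0], [543.0, 550.0]]
[[184 183 181 182 183 183 183 184 183 182 172 151]
 [183 180 178 181 183 184 184 184 183 182 173 151]
 [182 182 181 183 183 184 184 184 183 182 173 148]
 [183 183 183 184 183 184 184 184 183 182 173 146]
 [183 183 184 183 183 184 184 184 184 182 172 146]
 [182 183 183 183 183 183 182 183 183 181 171 140]
 [174 174 174 175 175 174 174 174 173 170 160 129]
 [143 143 143 144 143 143 144 142 137 126 116  96]
 [112 111 111 112 111 111 111 110  99  76  64  56]
 [101 101 101 101 101 101 100  98  85  55  40  38]
 [ 99 100 100 100 100 100  99  95  78  50  37  36]
 [100 100 100 101 101 100  99  93  74  47  35  36]
 [100 100 100 100 100 100  99  91  68  43  36  36]
 [100  99  99 100 100 100  98  88  64  42  36  35]
 [101  99 100 100  99 100  98  87  59  40  36  34]]
[[183 184 184 184 184 184 183 185 184 184]
 [184 184 184 184 184 184 185 184 184 184]
 [184 184 184 184 183 184 183
[... 188 characters left out ...]
144 144 144 144 144 144 144 145 145 134]
 [113 113 113 113 113 113 113 114 116 110]
 [101 103 102 103 103 103 103 104 103  95]
 [ 99 101 102 102 102 102 103 103 102  91]
 [ 96 101 100 102 103 102 102 103 101  93]
 [ 96 101 101 101 101 102 102 102 101  94]
 [ 95 101 100 101 102 102 102 102 102  96]
 [ 94 100 100 101 101 102 102 102 102  99]]
-0.002 handle bottom [[536.0, 416.0], [288.0, 416.0], [540.0, 453.0]] tip [[411.0, 326.0]]
-0.001 handle bottom [[536.0, 402.0], [288.0, 402.0], [540.0, 438.0]] tip [[411.0, 314.0]]
0 handle bottom [[536.0, 387.0], [287.0, 388.0], [541.0, 423.0]] tip [[411.0, 302.0]]
0.001 handle bottom [[536.0, 373.0], [287.0, 373.0], [541.0, 408.0]] tip [[411.0, 289.0]]
```

Same-view comparison (pad edge and collar both shifted about 1.9 mm) says the camera has a bias of about 1.8 mm and the key lies on the tool axis. So I'll rotate about the tool axis in steps, watching forces.

Request:
{"name": "move_arm", "arguments": {"increments": [[0,0,0,0.03,0,0,255],[0,0,0,0.06,0,0,255],[0,0,0,0.09,0,0,255],[0,0,0,0.12,0,0,255],[0,0,0,0.15,0,0,255],[0,0,0,0.18,0,0,255],[0,0,0,0.21,0,0,255],[0,0,0,0.24,0,0,255],[0,0,0,0.25,0,0,255],[0,0,0,0.25,0,0,255]]}}

```text
clock: 8.65
position: [0.5813, 0.0486, 0.2736]
tcp_rot: [-2.475, 1.571, -1.617]
contact_force: [-0.0, -0.4, -1.0]
opening: 0.0134
```

```bash
cat > st.py <<'E'
from h import *
s=robot.sense(); print(s["clock"],s["position"].round(4),s["contact_force"].round(2),s["ft_torque"].round(3),"jaw",round(jaw(),4),"tilt",tool()[:2,0].round(4),s["opening"].round(4))
E
python3 st.py
```

```text
Traceback (most recent call last):
  File "st.py", line 2, in <module>
    s=robot.sense(); print(s["clock"],s["position"].round(4),s["contact_force"].round(2),s["ft_torque"].round(3),"jaw",round(jaw(),4),"tilt",tool()[:2,0].round(4),s["opening"].round(4))
                                                                                                                                                                   ^^^^^^^^^^^^^^^^^^
AttributeError: 'float' object has no attribute 'round'
```

No side force. Continue to about 0.95 rad total.

```bash
sed -i 's/s\["opening"\].round(4)/s["opening"]/' st.py; python3 st.py
```

```text
8.65 [0.5813 0.0486 0.2736] [-0.04 -0.36 -0.99] [-0.043 -0.026  0.03 ] jaw 0.8577 tilt [-0.     -0.0002] 0.01338884258711901
```

Request:
{"name": "move_arm", "arguments": {"increments": [[0,0,0,0.04,0,0,255],[0,0,0,0.08,0,0,255],[0,0,0,0.12,0,0,255],[0,0,0,0.16,0,0,255],[0,0,0,0.2,0,0,255],[0,0,0,0.24,0,0,255],[0,0,0,0.28,0,0,255],[0,0,0,0.32,0,0,255],[0,0,0,0.35,0,0,255],[0,0,0,0.35,0,0,255]]}}

```text
clock: 9.48
position: [0.5815, 0.0489, 0.2737]
tcp_rot: [-0.259, 1.57, 0.048]
contact_force: [3.2, 1.4, -2.5]
opening: 0.013
```

```bash
python3 st.py
```

```text
9.4833 [0.5815 0.0489 0.2737] [ 3.21  1.4  -2.51] [ 0.348 -0.83   0.107] jaw 0.3072 tilt [0.0008 0.    ] 0.012972310774542318
```

Request:
{"name": "move_arm", "arguments": {"increments": [[0,0,0.001,0,0,0,255],[0,0,0.002,0.02,0,0,255],[0,0,0.002,0.05,0,0,255],[0,0,0.002,0.08,0,0,255],[0,0,0.002,0.11,0,0,255],[0,0,0.002,0.13,0,0,255],[0,0,0.002,0.15,0,0,255],[0,0,0.002,0.15,0,0,255]]}}

```text
clock: 10.15
position: [0.5819, 0.0489, 0.2737]
tcp_rot: [0.206, 1.57, 0.279]
contact_force: [3.3, 2.4, -1.8]
opening: 0.0132
```

```bash
python3 st.py
```

```text
10.15 [0.5819 0.0489 0.2737] [ 3.29  2.42 -1.75] [ 0.537 -0.765  0.031] jaw 0.0732 tilt [0.0003 0.0001] 0.01324928309731075
```

Request:
{"name": "move_arm", "arguments": {"increments": [[0,0,0.001,0,0,0,255],[0,0,0.002,0.01,0,0,255],[0,0,0.0025,0.03,0,0,255],[0,0,0.0025,0.05,0,0,255],[0,0,0.0025,0.07,0,0,255],[0,0,0.0025,0.09,0,0,255],[0,0,0.0025,0.1,0,0,255],[0,0,0.0025,0.1,0,0,255]]}}

```text
clock: 10.82
position: [0.5825, 0.0489, 0.2736]
tcp_rot: [3.055, 1.57, 2.97]
contact_force: [0.9, 1.6, 0.5]
opening: 0.0133
```

```bash
python3 st.py
```

```text
10.8167 [0.5825 0.0489 0.2736] [0.88 1.6  0.46] [0.654 0.123 0.046] jaw -0.0849 tilt [-0.0003  0.0001] 0.013310177392514451
```

Request:
{"name": "move_arm", "arguments": {"increments": [[0,0,0,0.01,0,0,255],[0,0,0,0.02,0,0,255],[0,0,0,0.03,0,0,255],[0,0,0,0.04,0,0,255],[0,0,0,0.04,0,0,255],[0,0,0,0.04,0,0,255]]}}

```text
clock: 11.32
position: [0.5825, 0.0488, 0.2736]
tcp_rot: [-2.536, 1.571, -2.684]
contact_force: [-0.5, 3.5, 0.7]
opening: 0.0134
```

```bash
python3 st.py
```

```text
11.3167 [0.5825 0.0488 0.2736] [-0.48  3.48  0.72] [0.749 0.153 0.073] jaw -0.1476 tilt [-0.0001 -0.0001] 0.013433124374749321
```

Request:
{"name": "move_arm", "arguments": {"increments": [[0,0,0,0.008,0,0,255],[0,0,0,0.016,0,0,255],[0,0,0,0.024,0,0,255],[0,0,0,0.024,0,0,255],[0,0,0,0.024,0,0,255]]}}

```text
clock: 11.73
position: [0.5826, 0.0488, 0.2736]
tcp_rot: [-1.732, 1.571, -1.918]
contact_force: [-1.0, 3.1, 0.7]
opening: 0.0133
```

```bash
python3 st.py
```

```text
11.7333 [0.5826 0.0488 0.2736] [-0.95  3.14  0.73] [0.891 0.146 0.005] jaw -0.1854 tilt [-0.     -0.0001] 0.013328054821863326
```

Request:
{"name": "move_arm", "arguments": {"increments": [[0,0,0,0.008,0,0,255],[0,0,0,0.016,0,0,255],[0,0,0,0.02,0,0,255],[0,0,0,0.02,0,0,255]]}}

```text
clock: 12.07
position: [0.5826, 0.0488, 0.2736]
tcp_rot: [-0.82, 1.571, -1.037]
contact_force: [0.6, 3.0, 0.6]
opening: 0.0134
```

```bash
python3 st.py
python3 - <<'E'
from h import *
im,T=snap("wrist","pics/w7.png"); np.save("T7.npy",T)
x0,y0=194,145
cv2.imwrite("pics/w7v.png",cv2.resize(im[y0:y0+90,x0:x0+120][:,:,::-1],(800,600),interpolation=cv2.INTER_CUBIC))
for _ in range(4):
    print(robot.sense()["ft_torque"].round(3)); robot.read_camera("wrist")
E
```

```text
12.0667 [0.5826 0.0488 0.2736] [0.6  3.05 0.57] [0.893 0.001 0.061] jaw -0.2175 tilt [ 0.0001 -0.0001] 0.013393028429716528
[0.886 0.006 0.081]
[0.898 0.068 0.058]
[0.874 0.005 0.079]
[0.884 0.018 0.06 ]
```

View pics/w7v.png

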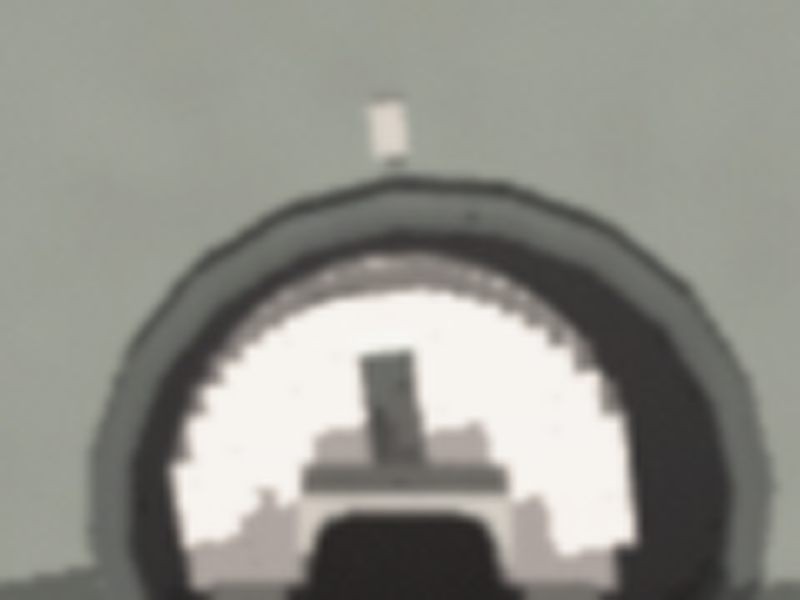

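Slot edges (362,355)→(372,450) are now parallel to the mark at (388,128), with the key leading the cam by about its play. Push slightly further until the torque shows the stop.

Request:
{"name": "move_arm", "arguments": {"increments": [[0,0,0,0.006,0,0,255],[0,0,0,0.012,0,0,255],[0,0,0,0.016,0,0,255],[0,0,0,0.016,0,0,255]]}}

```text
clock: 12.65
position: [0.5826, 0.0488, 0.2736]
tcp_rot: [-0.852, 1.571, -1.095]
contact_force: [-0.0, 2.5, 0.5]
opening: 0.0134
```

```bash
python3 st.py
python3 - <<'E'
from h import *
for _ in range(4):
    print(robot.sense()["ft_torque"].round(3),robot.sense()["contact_force"].round(2)); robot.read_camera("wrist")
E
```

```text
12.65 [0.5826 0.0488 0.2736] [-0.01  2.53  0.54] [ 0.899 -0.048  0.097] jaw -0.2426 tilt [ 0.0001 -0.0002] 0.01341577489946106
[ 0.899 -0.048  0.097] [-0.01  2.53  0.54]
[ 0.894 -0.081  0.043] [0.46 3.82 0.39]
[ 0.874 -0.115  0.071] [0.06 3.47 0.06]
[ 0.85  -0.125  0.094] [ 0.79  3.24 -0.09]
```

Request:
{"name": "move_arm", "arguments": {"increments": [[0,0,0,0.006,0,0,255],[0,0,0,0.012,0,0,255],[0,0,0,0.016,0,0,255],[0,0,0,0.016,0,0,255]]}}

```text
clock: 13.18
position: [0.5826, 0.0488, 0.2736]
tcp_rot: [-0.831, 1.571, -1.099]
contact_force: [1.0, 4.3, -0.3]
opening: 0.0132
```

```bash
python3 st.py
python3 - <<'E'
from h import *
for _ in range(4):
    robot.read_camera("wrist"); print(robot.sense()["ft_torque"].round(3),robot.sense()["contact_force"].round(2))
E
```

```text
13.1833 [0.5826 0.0488 0.2736] [ 0.95  4.33 -0.29] [ 0.878 -0.219  0.111] jaw -0.2677 tilt [ 0.0001 -0.0002] 0.01321513688038565
[ 0.87  -0.266  0.151] [ 0.69  3.47 -0.22]
[ 0.871 -0.225  0.153] [ 1.15  3.44 -0.71]
[ 0.894 -0.294  0.173] [ 0.51  3.27 -0.11]
[ 0.874 -0.306  0.203] [1.62 3.22 0.25]
```

Torque rose to about 0.2 Nm: the cam is on its stop. Back off half the play, then withdraw straight up.

Request:
{"name": "move_arm", "arguments": {"increments": [[0,0,0,-0.02,0,0,255],[0,0,0,-0.04,0,0,255],[0,0,0,-0.06,0,0,255],[0,0,0,-0.075,0,0,255],[0,0,0,-0.075,0,0,255]]}}

```text
clock: 13.8
position: [0.5825, 0.0483, 0.2736]
tcp_rot: [-1.852, 1.57, -2.0]
contact_force: [-0.2, 0.9, -0.4]
opening: 0.013
```

```bash
python3 st.py
```

```text
13.8 [0.5825 0.0483 0.2736] [-0.22  0.9  -0.44] [-0.003  0.026 -0.039] jaw -0.1487 tilt [-0.0002 -0.0005] 0.012985111249071252
```

Request:
{"name": "move_arm", "arguments": {"increments": [[-0.01,0,0,0,0,0,255],[-0.025,0,0,0,0,0,255],[-0.05,0,0,0,0,0,255],[-0.08,0,0,0,0,0,255],[-0.12,0,0,0,0,0,255],[-0.16,0,0,0,0,0,255],[-0.2,0,0,0,0,0,255],[-0.2,0,0,0,0,0,255],[-0.2,0,0,0,0,0,255]]}}

```text
clock: 14.55
position: [0.5827, 0.0489, 0.3345]
tcp_rot: [0.52, 1.569, 0.371]
contact_force: [-0.7, -0.4, -1.4]
opening: 0.0131
```

```bash
python3 st.py
python3 - <<'E'
from h import *
im,T=snap("wrist","pics/w8.png"); np.save("T8.npy",T)
cv2.imwrite("pics/w8v.png",cv2.resize(im[90:270,140:380][:,:,::-1],(800,600),interpolation=cv2.INTER_CUBIC))
print(inc([.5416,-.283,.32],1.9235),robot.sense()["q"].round(2))
E
```

```text
14.55 [0.5827 0.0489 0.3345] [-0.69 -0.38 -1.38] [-0.002  0.079 -0.003] jaw -0.149 tilt [0.0014 0.0006] 0.013059674875593468
(array([ 4.5700e-02, -1.1143e+00,  2.9600e-02,  6.8050e-01,  1.0000e-04,
       -3.0000e-04]), np.float64(-1.2180926535897934)) [-0.64  0.5   0.67  1.8  -0.37  0.97  0.03]
```

View pics/w8v.png

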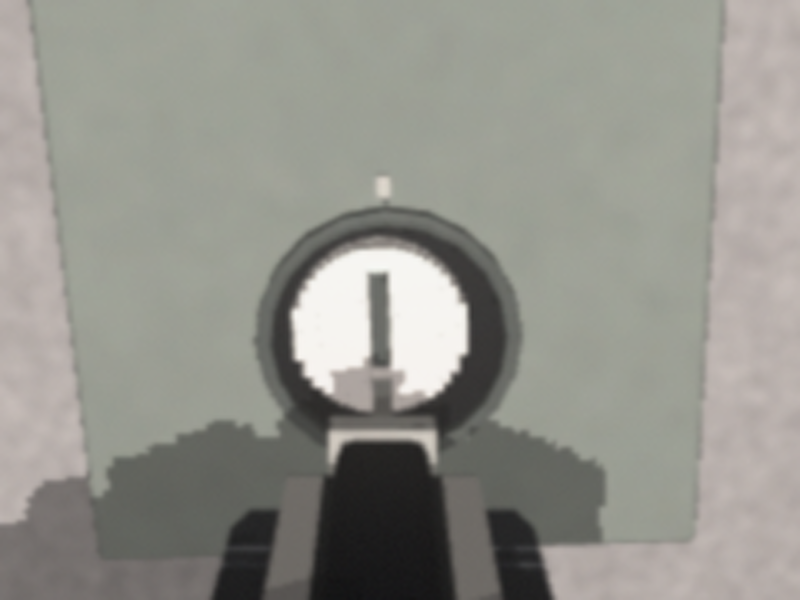

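The cam's slot now points at the mark: (378,275)–(381,365), mark at (383,187). The key is still in hand. I'll quantify the slot angle and recheck the stand's centre from the earlier picture, with the camera bias taken out.

Run:
```python
from h import *
T=np.load("T8.npy"); g=cv2.imread("pics/w8.png").mean(2)
P=[]
for r in range(176,197):
    w=np.clip(200-g[r,244:264],0,None); P.append([ (w*np.arange(244,264)).sum()/w.sum(), r])
w=p2w("wrist",P,.062,T); v=np.polyfit(w[:,1],w[:,0],1); a=np.arctan2(1,v[0]); print("slot",a,"cam est",1.571-(a-1.4565))
e=lambda q:p2w("wrist",(np.array(q,float)+.5)*.3-.5+[140,90],.05,T)
for q in ([[34,20],[100,555]],[[722,20],[693,540]]):
    k=e(q); d=k[0]-k[1]; print("box edge",np.arctan2(d[1],d[0]))
T3=np.load("T3.npy"); c=p2w("wrist",(np.array([[331,240],[465,240],[463,365],[334,365]])+.5)*.64-.5,.045,T3); print(c.round(4))
m=c.mean(0); T2=np.load("T2.npy"); m2=np.array([.5427,-.2813,.045])
b=.0018; print("T3 raw",m.round(4),"corr",(m+b*T3[:3,1]).round(4),"T2 corr",(m2+b*T2[:3,1]).round(4))
# solve bias from two views
A=np.c_[np.r_[np.eye(2),np.eye(2)],-np.r_[T2[:2,1],T3[:2,1]]]; print("solve ctr,bias",np.linalg.lstsq(A,np.r_[m2[:2],m[:2]],rcond=None)[0].round(4))
```

```text
slot 1.4500237117600607 cam est 1.5774762882399391
box edge 1.4539349862919542
box edge 1.4563274763021987
[[ 0.5246 -0.3196  0.045 ]
 [ 0.5042 -0.2638  0.045 ]
 [ 0.5609 -0.2414  0.045 ]
 [ 0.5821 -0.2995  0.045 ]]
T3 raw [ 0.5429 -0.2811  0.045 ] corr [ 0.5413 -0.2817  0.045 ] T2 corr [ 0.541  -0.2807  0.045 ]
solve ctr,bias [ 5.425e-01 -2.812e-01  3.000e-04]
```

Request:
{"name": "move_arm", "arguments": {"increments": [[0,-1,0.0,0.68,0,0,255],[0,-1,0.0,0.68,0,0,255],[0,-1,0.0,0.68,0,0,255],[0,-1,0.0,0.68,0,0,255],[0,-1,0.0,0.68,0,0,255],[0,-1,0.0,0.68,0,0,255],[0,-1,0.0,0.68,0,0,255],[0,-1,0.0,0.68,0,0,255],[0,-1,0.0,0.68,0,0,255],[0,-1,0.0,0.68,0,0,255]]}}

```text
clock: 15.43
position: [0.5375, -0.2487, 0.3328]
tcp_rot: [-1.628, 1.569, -2.851]
contact_force: [0.1, -0.6, -0.1]
opening: 0.0134
```

Request:
{"name": "move_arm", "arguments": {"increments": [[0,0,0,0,0,0,255],[0,0,0,0,0,0,255]]}}

```text
clock: 15.6
position: [0.5382, -0.2472, 0.3333]
tcp_rot: [-2.329, 1.57, 2.741]
contact_force: [0.1, 0.7, -0.1]
opening: 0.0134
```

```bash
python3 st.py; python3 -c "
from h import *
print(inc([.5418,-.2815,.285],1.9255))"
```

```text
15.6 [ 0.5382 -0.2472  0.3333] [ 0.13  0.74 -0.1 ] [ 0.012  0.041 -0.035] jaw -1.2135 tilt [-0.0005  0.0002] 0.013352442016387375
(array([ 0.1609, -0.0286,  0.1114,  0.0016, -0.0002,  0.0003]), np.float64(-1.2160926535897931))
```

Request:
{"name": "move_arm", "arguments": {"increments": [[0.05,-0.0286,0.1114,0.0016,0,0,255],[0.1,-0.0286,0.1114,0.0016,0,0,255],[0.16,-0.0286,0.1114,0.0016,0,0,255],[0.16,-0.0286,0.1114,0.0016,0,0,255],[0.16,-0.0286,0.1114,0.0016,0,0,255],[0.16,-0.0286,0.1114,0.0016,0,0,255]]}}

```text
clock: 16.1
position: [0.5418, -0.2819, 0.2866]
tcp_rot: [0.964, 1.57, -0.254]
contact_force: [1.0, -0.1, -0.0]
opening: 0.0131
```

```bash
python3 st.py
python3 - <<'E'
from h import *
im,T=snap("wrist","pics/w9.png"); np.save("T9.npy",T)
tip=(T@[.218,0,0,1])[:3]; u,v=w2p("wrist",tip,T)[0].astype(int); x0,y0=u-60,v-55
cv2.imwrite("pics/w9v.png",cv2.resize(im[y0:y0+90,x0:x0+120][:,:,::-1],(800,600),interpolation=cv2.INTER_CUBIC)); print(x0,y0)
E
```

```text
16.1 [ 0.5418 -0.2819  0.2866] [ 1.04 -0.06 -0.03] [-0.017  0.01   0.047] jaw -1.2184 tilt [ 0.0007 -0.0002] 0.013089036509956391
193 158
```

View pics/w9v.png

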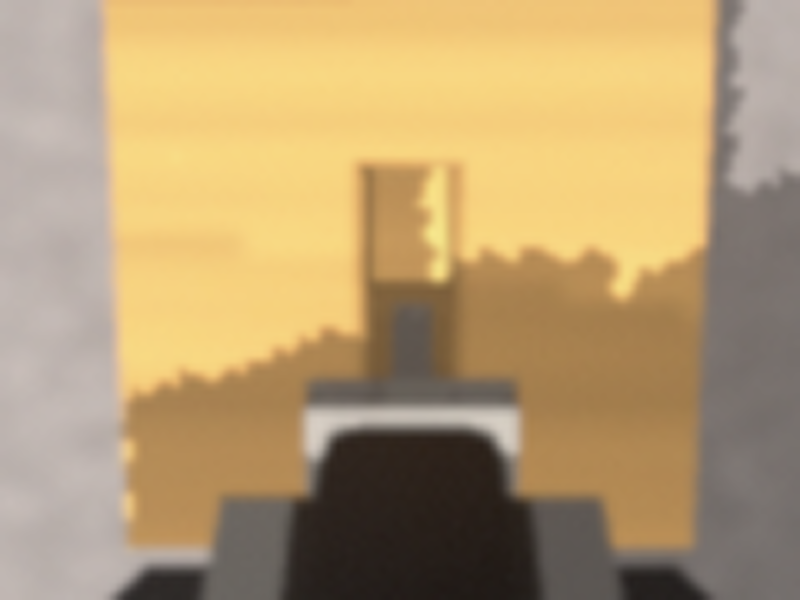

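Blade columns are 390–432 (mid 411) and slot columns 360–460 (mid 410), so it's centred across. Checking along: slot end row 163, blade front row 305.

Run:
```python
from h import *
T=np.load("T9.npy"); f=lambda q,z:p2w("wrist",(np.array([q],float)+.5)*.15-.5+[193,158],z,T)[0]
d=(f([410,163],.045)-.012*T[:3,1])-(f([411,305],T[2,3]-.218)-.009*T[:3,1]); print("needed tool shift mm",(1e3*T[:3,:3].T@d).round(2))
```

```text
needed tool shift mm [23.57  3.45 -0.1 ]
```

Request:
{"name": "move_arm", "arguments": {"increments": [[0.0,0.011,0,0,0,0,255],[0.02,0.011,0,0,0,0,255],[0.04,0.011,0,0,0,0,255],[0.055,0.011,0,0,0,0,255],[0.07,0.011,0,0,0,0,255],[0.085,0.011,0,0,0,0,255],[0.1,0.011,0,0,0,0,255],[0.1,0.011,0,0,0,0,255]]}}

```text
clock: 16.82
position: [0.5443, -0.281, 0.2546]
tcp_rot: [-2.193, 1.57, 2.871]
contact_force: [0.1, 0.4, -0.4]
opening: 0.0134
```

```bash
python3 st.py
```

```text
16.8167 [ 0.5443 -0.281   0.2546] [ 0.08  0.4  -0.37] [ 0.019 -0.018 -0.012] jaw -1.2201 tilt [-0.0011  0.0003] 0.01337252583738307
```

Request:
{"name": "move_arm", "arguments": {"increments": [[0.015,0,0,0,0,0,255],[0.03,0,0,0,0,0,255],[0.045,0,0,0,0,0,255],[0.055,0,0,0,0,0,255],[0.062,0,0,0,0,0,255],[0.066,0,0,0,0,0,255],[0.066,0,0,0,0,0,255]]}}

```text
clock: 17.4
position: [0.5445, -0.2811, 0.2356]
tcp_rot: [-1.784, 1.571, -3.004]
contact_force: [-0.6, 0.5, -0.3]
opening: 0.0134
```

```bash
python3 st.py
```

```text
17.4 [ 0.5445 -0.2811  0.2356] [-0.64  0.47 -0.3 ] [-0.011  0.025  0.023] jaw -1.2201 tilt [-0.0003 -0.    ] 0.01337172125353372
```

Request:
{"name": "move_arm", "arguments": {"increments": [[0.003,0,0,0,0,0,255],[0.006,0,0,0,0,0,255],[0.006,0,0,0,0,0,255],[0.006,0,0,0,0,0,200],[0.006,0,0,0,0,0,120],[0.006,0,0,0,0,0,0],[0.006,0,0,0,0,0,0],[0.006,0,0,0,0,0,0],[0.006,0,0,0,0,0,0],[0.006,0,0,0,0,0,0]]}}

```text
clock: 18.23
position: [0.5446, -0.2811, 0.2341]
tcp_rot: [-0.028, 1.571, -1.248]
contact_force: [0.6, 0.5, 0.2]
opening: 0.0852
```

```bash
python3 st.py
```

```text
18.2333 [ 0.5446 -0.2811  0.2341] [0.55 0.51 0.19] [ 0.007 -0.022 -0.034] jaw -1.2199 tilt [ 0.     -0.0001] 0.08517109112184451
```

Request:
{"name": "move_arm", "arguments": {"increments": [[-0.05,0,0,0,0,0,0],[-0.15,0,0,0,0,0,0],[-0.25,0,0,0,0,0,0],[-0.35,0,0,0,0,0,0],[-0.45,0,0,0,0,0,0],[-0.5,0,0,0,0,0,0],[-0.5,0,0,0,0,0,0],[-0.5,0,0,0,0,0,0]]}}

```text
clock: 18.9
position: [0.5444, -0.2812, 0.3854]
tcp_rot: [1.06, 1.569, -0.16]
contact_force: [0.5, 0.5, -0.5]
opening: 0.0854
```

```bash
python3 - <<'E'
from h import *
im,T=snap("wrist","pics/w10.png"); sc,_=snap("scene","pics/s2.png"); tp,_=snap("top","pics/t2.png")
r=lambda i,x,y,w,h:cv2.resize(i[y:y+h,x:x+w],(400,300),interpolation=cv2.INTER_CUBIC)
cv2.imwrite("pics/fin.png",np.vstack([np.hstack([r(im,156,96,200,150),r(sc,130,130,104,78)]),np.hstack([r(tp,150,148,104,78),r(sc,230,175,140,105)])])[:,:,::-1])
E
python3 st.py
```

```text
19.05 [ 0.5444 -0.2809  0.3835] [ 0.04  0.48 -0.79] [-0.058 -0.014  0.021] jaw -1.2201 tilt [-0.001   0.0003] 0.08549866716446196
```

View pics/fin.png

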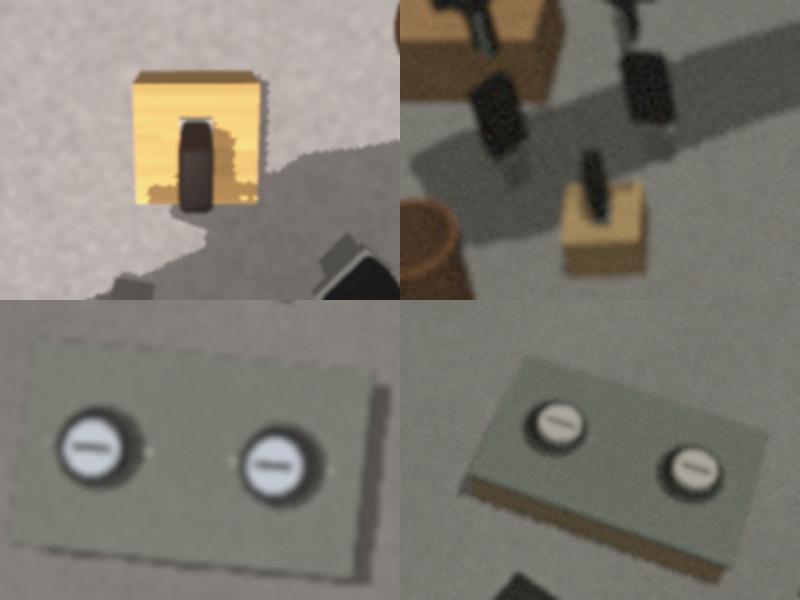

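The key stands upright and centred in the stand (crop (196,165)), fully down. Both slots point at their marks, and the gripper is clear.

```bash
python3 -c "
from plant import robot
print(robot.job_done())"
```

```text
the job is handed in; nothing more can be done
None
```

The open lock is now turned onto its stop, the key is back upright in its stand, and I handed the job in at about 19 s of the 72 s allowed. No verdict was reported.

- **Turning the lock:** I put the blade into the open cam's slot and turned it clockwise in small steps until the torque rose to about 0.2 Nm, then backed off and lifted straight out. Side forces at the wrist stayed under about 5 N.
- **Cam angle:** from a close picture I estimated it at about 1.577 rad, where the stop is 1.571.
- **Final pictures:** both slots point at their marks, the key sits upright and fully down in the slot, and the gripper was about 0.15 m above it. I saw nothing else moved in those crops, but they did not cover every bystander.
- **One disagreement:** I first took an offset of about 1.8 mm as a wrist-camera error. Later views suggested the key itself sat off the tool axis. I corrected for this while turning, following the side force. At the stand I measured slot and blade in the same picture, and a 3.4 mm shift let the key go in without force.

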